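# Slide the L-shaped spacer along the jig's rail into its corner pocket

### The arm

A 7-joint arm with a two-finger parallel gripper is mounted at the origin on the work surface. World frame = base frame: x ahead of the robot, y to its left, z up, the work surface at z = 0. Lengths are in m, angles in rad, forces in N, time in s.
With the tool pointing down it reaches from about 0.4 to 0.85 m from the base axis. Payload 10.4 kg.
Tool frame: the origin (TCP) lies midway between the tips of the shut fingers; the grasp point (between the pads) lies 19 mm behind it; z points along the fingers, y is the line along which they close (so a half turn about z gives the same grasp; the last joint's range is limited). The gripper opens to 85 mm and grips with 20 to 120 N. Pads are 22 mm wide; open, the fingers measure 114 mm over their backs; the gripper's body (76 mm by 85 mm) begins 54 mm behind the grasp point. The pads swing forward as they close: fully open they stand 13 mm farther back than shut.
Start: joints at [-1.134, 0.332, -0.065, 1.46, 0.022, 1.35, -0.088], TCP at [0.277, 0.56, 0.231] pointing down, gripper open.
Joint ranges: [-2.6, 2.6], [-0.5, 2.12], [-1.47, 1.34], [0.16, 2.42], [-1.27, 4.41], [0.06, 2.06], [-2.6, 2.6]. Speed limits (rad/s): [2.22, 2.22, 2.79, 2.79, 3.14, 3.14, 3.14].

### API

Orientations are given as a unit quaternion [x, y, z, w].
In Python, from workcell import monitor, eyes, manip gives the robot as it stands.
- The arm moves only by the tool send_rows, never from a script. Its arguments are lists of equal length, an entry for each row: "offset": the shift along the tool's x, y, z in mm, a list of three; "roll": the turn about the tool's z in rad. In form: {"offset": [[tx, ty, tz], ...], "roll": [roll, ...]}. A call has exactly 5 rows; each row is the pose to reach, as a shift and turn from the pose commanded when the call began, along the tool's axes at that moment; what a row does not reach only later rows make up. A row lasts 1/12 s, in which the tool goes at most 41.7 mm and 7.16 degrees, less where a joint would pass 70% of its speed; a pose out of reach is approached as far as the arm can. A call with a gripper value outside its range is refused whole. "jaw" is the opening, from 0 (shut) to 1 (fully open), set as the call begins (left out, the last holds). The fingers move at their own pace and stop on an object; "newtons" is the grip in N (left out, the last holds). Time passes only in rows, so rows that repeat a pose let the fingers close, or fill a call up. It gives the time, the measured TCP pose, the force and the opening at its end, in the units of the state.
- monitor.get_obs(): the state, without advancing time (a new reading comes with each control period).
- eyes.camera(name): name is "scene" or "top" or "wrist"; returns (picture, depth): 480x640x3 uint8, blue, green, red; 480x640 float32, m along the optical axis (not along the pixel's ray), 0 where there is no reading.
- eyes.camera_params(name): a dict with "fovy" (degrees; the focal length in pixels is half the picture's height over the tangent of half this angle, whatever the lens; pixels are square), "cx", "cy" (the principal point, pixels), "R" (3x3) and "t" (3): a world point X has camera coordinates R X + t. Camera axes: x right, y down, z forward; pixel columns grow to the right and rows downward; lengths in m; the calibration is good to about 2 mm. A picture is of the moment at which its call begins: read the wrist's pose just before it. camera_params takes no time and is no camera call; for the wrist camera it gives the pose at the moment of the call.
- manip.hand_in(): hands the job in, once; it reports no verdict.
The state is a dict: "clock": time; "joint_pos": joint angles; "joint_velocities": joint speeds; "tau": joint torques, N m; "position": TCP position; "ee_rot": TCP orientation; "ft_force": force on the tool from outside, world axes, zero at the start; "torque": the same for the moment, N m; "grip_width": opening from 0.0 (shut) to 1.0 (fully open).
Only numpy, scipy, OpenCV 4.12 (cv2) and the standard library are available. Lean on these libraries where they do the work, as an engineer would, in place of code of your own. Each camera call takes 0.05 s, during which the arm holds its last target. There are 200 camera calls.

### The job

Without gripping or lifting it, use your fingertips to push the black L-shaped spacer straight across the aluminium jig until its long straight back lies flat against the rail. Then, keeping it pinned against the rail, drag it along the rail until it sits fully home in the corner pocket, touching both rail and end stop, and take the hand away. Leave everything else where it is.

Things in the scene. Friction and masses are not known exactly. Their poses are not given: they have to be found in the camera images.
- jig: Fixed aluminium jig: plate 170 mm (x) by 260 mm (y), 10 mm thick, flat on the bench. Origin: centre of its underside, z up. A straight dark steel rail, 22 mm wide, 24 mm above the plate, runs along the whole +x side, its flat face at x = 55 mm. At the +y end an end stop as tall as the rail, face at y = 115 mm, spans from the rail to x = -7 mm.
- pocket (a point): Inner corner of the pocket, where rail face, stop face and plate top meet: jig (55, 115, 10) mm. Axes as the jig's: +x into the rail, +y into the stop. A guide block (12 mm in x, 18 mm in y, as tall as the rail) adjoins the stop, inner face 46 mm from the rail, so the pocket is 46 mm wide and entered along the rail towards +y.
- spacer: Loose black L-shaped spacer, 18 mm thick, flat on the plate, 40 to 85 g. Origin: underside, middle of its long straight back; +x points out of the back (to the rail, 25 to 50 mm off at first; turned up to 0.35 rad), z up. Bar 70 mm long (y -35 to 35), 16 mm wide (x 0 to -16); at the +y end a foot (y 15 to 35) reaches to x = -40.
- spacer_corner (a point): The spacer's leading back corner: spacer (0, 35, 0) mm, at the underside, axes as the spacer's; fully home it lies at the pocket's corner. At first it is 110 to 175 mm short of the end stop. The open notch behind the foot (x -16 to -40, y -35 to 15 mm) takes shut fingertips, which can push on bar and foot at once.
- straight_bar: Bystander on the jig's near side: straight black bar 70 x 16 x 18 mm without a foot, long along its y; origin at the centre of its underside.
- standoff: Bystander on the jig's near side: upright brass post, 16 mm diameter, 42 mm tall with its stud; origin at the centre of its underside.
- driver_a: Bystander: yellow and red screwdriver lying on the bench to the robot's right, 205 mm long along its x (from -113 to 92 mm), 26 mm thick.
- driver_b: Bystander: a second yellow and red screwdriver of the same size with a black butt, also on the right.
- collar: Bystander: steel ring 40 mm outside diameter, 12 mm tall, on the bench to the left.
- busbar: Bystander: flat copper strip 22 x 90 x 5 mm on the bench to the left; origin at the centre of its underside.
- jar: Bystander: small pale jar with a white lid, 52 mm diameter, 70 mm tall, on the bench to the left; origin at the centre of its underside.
Things that resemble listed ones, but are neither listed nor needed, are in the scene too. Leave any pink or yellow look-alike of the spacer alone.

How it is judged:
By the outcome, as a careful person would: the job done as asked, in the order asked, and still so for the second after the job is handed in, with the robot touching nothing.
It also fails if it takes over 38 s, if anything falls off the work surface, if the arm or the gripper's body presses on something with over 40 N, if the wrist force passes 120 N, or if a joint passes its speed limit or range.

## Working session

There is one attempt and no reset: what is moved stays moved. The work goes in short steps, Python scripts to look and compute and a tool call to move; the robot and the scene stay as the last step left them, time stands still between calls to the robot, and variables do not carry over. Pictures are saved under pics/ and viewed, on a budget of 10 in all, crops included, one or two more only if the job needs it, and the job is handed in when it is done.

Besides the shell and the picture viewer there is one more tool, called after "Call:" as name([rows], argument=value, ...), one row to a line, values as JSON. send_rows: Moves the arm, as the interface text tells. Its arguments: {"type":"object","properties":{"offset":{"type":"array"},"roll":{"type":"array"},"jaw":{"type":"number"},"newtons":{"type":"number"}},"required":["offset","roll"]}

```bash
mkdir -p pics; ls; python3 - <<'E'
from workcell import monitor, eyes
import cv2,numpy as np
o=monitor.get_obs();print(o)
for n in("top","scene"):
    p,d=eyes.camera(n);P=eyes.camera_params(n);print(n,P)
    cv2.imwrite(f"pics/{n}0.png",p);np.savez(f"{n}0.npz",p=p,d=d,R=P["R"],t=P["t"],f=240/np.tan(np.radians(P["fovy"])/2),c=[P["cx"],P["cy"]])
E
```

```text
pics
{'clock': 0.0, 'joint_pos': array([-1.13360482,  0.33290524, -0.06470577,  1.46095507,  0.02161359,
        1.34989432, -0.08849107]), 'joint_velocities': array([ 5.47792752e-04,  3.02339301e-03, -5.53126540e-04, -1.69760692e-03,
       -3.54761895e-03,  7.35792878e-05,  7.35654792e-04]), 'tau': array([-1.14211971e-04, -6.25447941e+01,  4.89279523e-02, -3.91597939e+01,
        1.61159394e-02,  1.00262213e-02,  4.41729128e-05]), 'position': array([0.27718787, 0.55974631, 0.23048855]), 'ee_rot': array([ 2.27857144e-01,  9.73694297e-01, -7.21628891e-04, -1.28312405e-04]), 'ft_force': array([-0.43293062,  0.51211159, -0.3733674 ]), 'torque': array([ 0.02087755,  0.02690131, -0.07277709]), 'grip_width': 1.000279023705648}
top {'fovy': 57.925868732498266, 'cx': 317.0801556441435, 'cy': 237.63002919119728, 'R': array([[-0.00188066, -0.99985469, -0.01694293],
       [-0.99292858,  0.00387821, -0.11864984],
       [ 0.11869831,  0.01659998, -0.9927916 ]]), 't': array([0.02237455, 0.47007356, 0.82385968])}
scene {'fovy': 54.94320974201878, 'cx': 314.953972071144, 'cy': 243.57487535250658, 'R': array([[-0.06417156,  0.9979316 ,  0.00381269],
       [ 0.82635229,  0.05527942, -0.56043383],
       [-0.55948539, -0.03281328, -0.82819043]]), 't': array([ 0.03629912, -0.3581654 ,  1.21078976])}
```

View pics/top0.png

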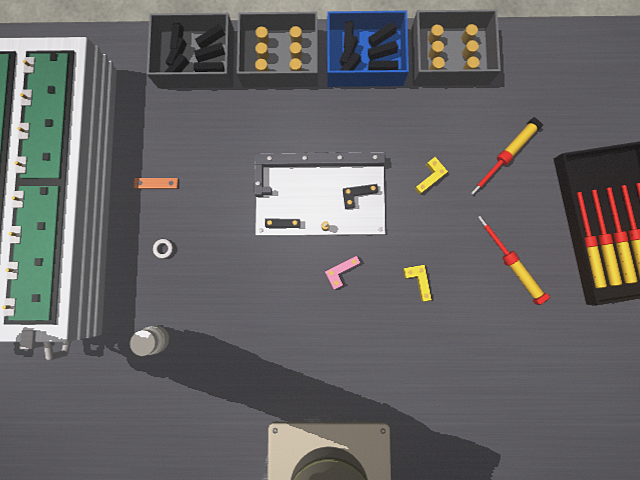

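The top view shows the jig (cols 255–385, rows 152–235). The rail is on its upper side (world +x) and the stop on the left (+y). The spacer is near (358,196) with its foot at left, the bar at (283,224) and the standoff at (325,226).

```bash
cat > h.py <<'E'
import numpy as np,cv2
from scipy.optimize import minimize
def cloud(Z):
    d=Z["d"];v,u=np.mgrid[:480,:640]
    c=np.stack([(u-Z["c"][0])/Z["f"]*d,(v-Z["c"][1])/Z["f"]*d,d],-1)
    return (c-Z["t"])@Z["R"]
def plane_pts(Z,mask,z):   # rays of mask pixels hit height z
    v,u=np.nonzero(mask)
    r=np.stack([(u-Z["c"][0])/Z["f"],(v-Z["c"][1])/Z["f"],np.ones(len(u))],-1)@Z["R"]
    o=-Z["R"].T@Z["t"]
    return (o+r*((z-o[2])/r[:,2])[:,None])[:,:2]
L=np.array([[0,-35],[0,35],[-40,35],[-40,15],[-16,15],[-16,-35]])/1000
def proj(Z,X):
    c=X@Z["R"].T+Z["t"];return c[:,:2]/c[:,2:]*Z["f"]+Z["c"]
def W(p,x,z):
    c,s=np.cos(p[2]),np.sin(p[2]);q=x@np.array([[c,s],[-s,c]])+p[:2]
    return np.c_[q,np.full(len(q),z)]
def fitL(Z,mask,p0,zs=(.010,.028),S=8):
    m=mask.astype(float)
    v,u=np.nonzero(mask);a,b=u.min()-10,v.min()-10;w,h=np.ptp(u)+21,np.ptp(v)+21
    T=m[b:b+h,a:a+w]
    def cost(p):
        im=np.zeros((h*S,w*S),np.uint8)
        lo,hi=[((proj(Z,W(p,L,z))-[a,b]+.5)*S) for z in zs]
        n=len(L)
        polys=[lo,hi]+[np.array([lo[i],lo[(i+1)%n],hi[(i+1)%n],hi[i]]) for i in range(n)]
        for q in polys: cv2.fillPoly(im,[np.round(q*16).astype(np.int32)],255,shift=4)
        return ((cv2.resize(im,(w,h),interpolation=cv2.INTER_AREA)/255-T)**2).sum()
    best=None
    for k in range(3):
        r=minimize(cost,p0,method="Nelder-Mead",options=dict(initial_simplex=np.array(p0)+np.vstack([np.zeros(3),np.diag([.006,.006,.1])]),xatol=1e-5,fatol=1e-3))
        p0=r.x
    return r.x,r.fun,m.sum()
E
python3 - <<'E'
from h import *
for n in("top","scene"):
    Z=dict(np.load(n+"0.npz"));X=cloud(Z);p=Z["p"].astype(int)
    g=p.max(2)
    roi=(X[...,0]>.3)&(X[...,0]<.75)&(X[...,1]>-.2)&(X[...,1]<.2)
    plate=roi&(p.min(2)>140)&(X[...,2]<.02)
    k,lab,st,_=cv2.connectedComponentsWithStats(plate.astype(np.uint8));i=1+st[1:,4].argmax();pl=lab==i
    q=plane_pts(Z,pl,.010);r=cv2.minAreaRect((q*1000).astype(np.float32));print(n,"plate",r, cv2.boxPoints(r).round(1).tolist(),np.median(X[pl][:,2]))
    rail=roi&(X[...,2]>.029)&(X[...,2]<.038)
    k,lab,st,_=cv2.connectedComponentsWithStats(rail.astype(np.uint8));i=1+st[1:,4].argmax();ra=lab==i
    q=plane_pts(Z,ra,.034);r=cv2.minAreaRect((q*1000).astype(np.float32));print("rail",r,np.median(X[ra][:,2]))
    hull=cv2.fillConvexPoly(np.zeros((480,640),np.uint8),cv2.convexHull(np.argwhere(pl)[:,::-1].astype(np.int32)),1)
    dark=(hull>0)&(g<110)&~ra
    k,lab,st,ce=cv2.connectedComponentsWithStats(dark.astype(np.uint8))
    for i in range(1,k):
        if st[i,4]>30:
            q=plane_pts(Z,lab==i,.02);print(" blob",i,st[i],q.mean(0).round(4), np.median(X[lab==i][:,2]).round(4))
a=cv2.imread("pics/top0.png")[135:250,240:400];b=cv2.imread("pics/scene0.png")
cv2.imwrite("pics/c1.png",cv2.resize(a,None,fx=5,fy=5,interpolation=2)); 
E
```

```text
top plate ((548.8734741210938, 16.218650817871094), (139.39205932617188, 261.3458251953125), 0.2446880340576172) [[478.6000061035156, 146.60000610351562], [479.70001220703125, -114.80000305175781], [619.0999755859375, -114.19999694824219], [618.0, 147.1999969482422]] 0.0107888215655761
rail ((600.5318603515625, 14.766616821289062), (83.79752349853516, 259.1406555175781), 0.8680047392845154) 0.03475334622358681
 blob 5 [343 184  35  25 370] [ 0.5595 -0.0598] 0.0281
 blob 7 [256 193  16   4  32] [0.5593 0.1284] 0.0222
 blob 9 [265 219  35   9 268] [0.5005 0.0911] 0.0286
scene plate ((539.9288940429688, 18.355430603027344), (131.20748901367188, 263.69573974609375), 0.3441096246242523) [[473.5, 149.8000030517578], [475.1000061035156, -113.9000015258789], [606.2999877929688, -113.0999984741211], [604.7000122070312, 150.60000610351562]] 0.011267149052782904
rail ((598.6558227539062, 17.073822021484375), (86.60987091064453, 259.92291259765625), 0.3432181477546692) 0.03506156065382136
 blob 1 [346 263  35  11 263] [0.5001 0.092 ] 0.0281
 blob 3 [264 276  36  23 359] [ 0.5612 -0.0602] 0.0285
 blob 4 [376 299  10   8  39] [0.5701 0.1257] 0.023
```

View pics/scene0.png

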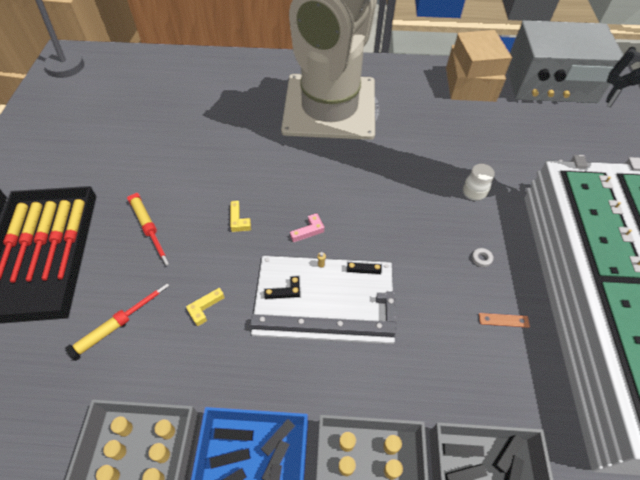

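View pics/c1.png

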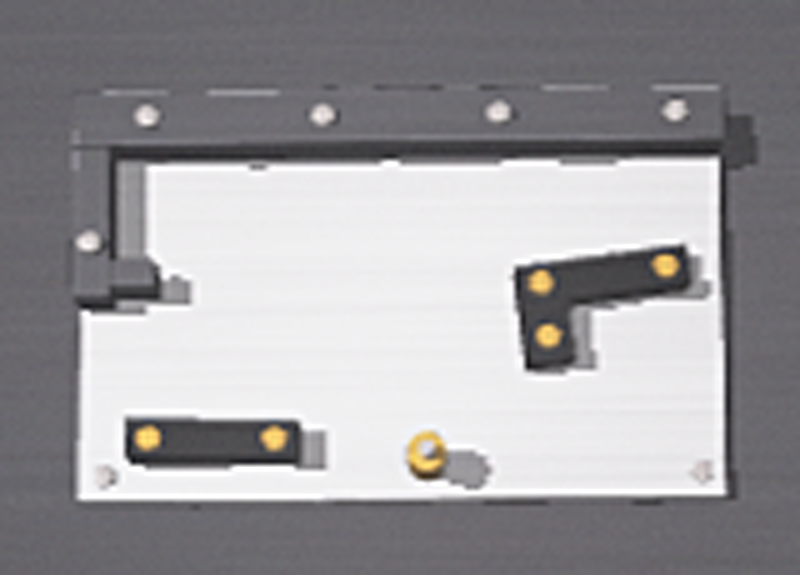

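The scene view agrees with the top view: the spacer is at (282,288) and its foot is on the +y side. In the crop, the spacer's foot end sits farther from the rail. Next I'll fit the spacer pose and start moving.

```bash
cat > go.py <<'E'
import sys,numpy as np
from scipy.spatial.transform import Rotation as Ro
from workcell import monitor
def to(x,y,z,yaw):
    "offset (mm, tool axes) and roll from the measured pose to the target; yaw = heading of tool x"
    o=monitor.get_obs();R=Ro.from_quat(o["ee_rot"]).as_matrix()
    cur=np.arctan2(R[1,0],R[0,0]);r=-(yaw-cur);r=(r+np.pi)%(2*np.pi)-np.pi
    print("t",round(o["clock"],2),"pos",o["position"].round(4),"yaw",round(cur,3),"F",o["ft_force"].round(1),"-> off",(R.T@(np.array([x,y,z])-o["position"])*1000).round(1),"roll",round(r,3))
if __name__=="__main__": to(*map(float,sys.argv[1:5]))
E
python3 - <<'E'
from h import *
for n,box in(("top",(335,178,385,215)),("scene",(258,270,306,305))):
    Z=dict(np.load(n+"0.npz"));X=cloud(Z)
    a,b,c,d=box;m=np.zeros((480,640),bool);m[b:d,a:c]=X[b:d,a:c,2]>.0195
    sp=m.copy();hsv=cv2.cvtColor(Z["p"],cv2.COLOR_BGR2HSV)
    dk=np.zeros_like(m);dk[b:d,a:c]=(Z["p"][b:d,a:c].max(2)<95)|(hsv[b:d,a:c,1]>100)
    for mm in(sp,dk):
        k,lab,st,_=cv2.connectedComponentsWithStats(mm.astype(np.uint8));mm=lab==1+st[1:,4].argmax()
        print(n,[np.round(x,4) for x in fitL(Z,mm,[.575,-.065,.15])])
E
python3 go.py .54 -.06 .16 3.146
```

```text
top [array([ 0.5754, -0.0644,  0.1386]), np.float64(31.2606), np.float64(431.0)]
top [array([ 0.5741, -0.0638,  0.1322]), np.float64(48.4527), np.float64(409.0)]
scene [array([ 0.5702, -0.0631,  0.1471]), np.float64(75.3221), np.float64(474.0)]
scene [array([ 0.5721, -0.0626,  0.1342]), np.float64(117.2847), np.float64(421.0)]
t 0.1 pos [0.2772 0.5598 0.2306] yaw 2.682 F [-1.1 -0.2 -0.4] -> off [-510.5 -438.7   71.2] roll -0.464
```

Call:
send_rows([
  [-30,-26,0],
  [-65,-56,0],
  [-100,-86,5],
  [-135,-116,10],
  [-170,-146,15],
], roll=[0,0,0,0,0], jaw=0)

```text
clock: 0.52
position: [0.358, 0.3687, 0.2179]
ee_rot: [0.228, 0.974, -0.0, -0.0]
ft_force: [0.5, 0.0, -0.2]
grip_width: 0.296
```

Call:
send_rows([
  [-35,-30,5],
  [-70,-60,10],
  [-105,-90,15],
  [-140,-120,20],
  [-175,-150,25],
], roll=[0,0,0,0,0])

```text
clock: 0.93
position: [0.439, 0.1781, 0.1956]
ee_rot: [0.228, 0.974, 0.0, -0.0]
ft_force: [0.6, 0.7, 0.5]
grip_width: 0.003
```

Call:
send_rows([
  [-35,-30,5],
  [-70,-60,10],
  [-105,-90,15],
  [-135,-120,20],
  [-150,-135,25],
], roll=[-0.1,-0.2,-0.3,-0.4,-0.464])

```text
clock: 1.35
position: [0.5113, -0.0014, 0.1722]
ee_rot: [-0.005, 1.0, 0.0, 0.0]
ft_force: [2.5, 1.4, -0.2]
grip_width: -0.002
```

```bash
python3 go.py .54 -.073 .16 3.146
```

```text
t 1.35 pos [ 0.5113 -0.0014  0.1722] yaw -3.131 F [ 2.5  1.4 -0.2] -> off [-28.  -71.9  12.1] roll 0.006
```

Call:
send_rows([
  [-10,-25,0],
  [-20,-50,0],
  [-28,-72,0],
  [-28,-72,0],
  [-28,-72,0],
], roll=[0,0,0,0,0])

```text
clock: 1.77
position: [0.539, -0.0735, 0.1717]
ee_rot: [-0.001, 1.0, -0.0, -0.0]
ft_force: [0.6, 0.3, -0.4]
grip_width: -0.001
```

```bash
python3 - <<'E'
from workcell import monitor, eyes
import cv2,numpy as np
P=eyes.camera_params("wrist");p,d=eyes.camera("wrist");print(P,monitor.get_obs()["position"])
cv2.imwrite("pics/w1.png",p);np.savez("w1.npz",p=p,d=d,R=P["R"],t=P["t"],f=240/np.tan(np.radians(P["fovy"])/2),c=[P["cx"],P["cy"]])
E
python3 go.py .54 -.073 .06 3.146
```

```text
{'fovy': 63.27431018855438, 'cx': 321.75819555443064, 'cy': 240.57550643137108, 'R': array([[-2.34168793e-03,  9.99996333e-01, -1.36058764e-03],
       [ 9.65296682e-01,  2.61574061e-03,  2.61142630e-01],
       [ 2.61145231e-01, -7.01856194e-04, -9.65299267e-01]]), 't': array([ 0.07308408, -0.53901178,  0.17879511])} [ 0.53886548 -0.07200194  0.17164784]
t 1.82 pos [ 0.5389 -0.072   0.1716] yaw -3.138 F [ 0.7 -1.1 -0.3] -> off [ -1.2  -1.  111.6] roll -0.001
```

View pics/w1.png

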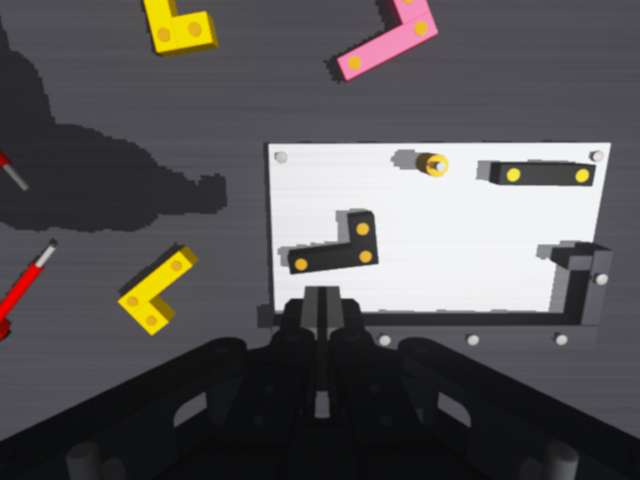

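The wrist view shows the spacer clearly (bar 290–375, rows 245–270, foot up to row 212). The rail face is near row 312, the stop is at right (col ~560) and the shut fingers are at (322,295).

```bash
python3 - <<'E'
from h import *
Z=dict(np.load("w1.npz"));X=cloud(Z);hsv=cv2.cvtColor(Z["p"],cv2.COLOR_BGR2HSV)
a,b,c,d=280,205,390,280
print("spacer top z",np.median(X[225:250,355:370,2]),"plate z",np.median(X[200:240,400:500,2]))
for w in(0,1):
    m=np.zeros((480,640),bool)
    m[b:d,a:c]=[(X[b:d,a:c,2]>.019),(Z["p"][b:d,a:c].max(2)<95)|(hsv[b:d,a:c,1]>100)][w]
    k,lab,st,_=cv2.connectedComponentsWithStats(m.astype(np.uint8));m=lab==1+st[1:,4].argmax()
    print([np.round(x,4) for x in fitL(Z,m,[.574,-.064,.137])])
pl=(Z["p"].min(2)>140)&(X[...,2]<.02);k,lab,st,_=cv2.connectedComponentsWithStats(pl.astype(np.uint8));pl=lab==1+st[1:,4].argmax()
q=plane_pts(Z,pl,.010)*1000;v,u=np.nonzero(pl)
# near edge: first plate row per column
def edge(sel,ax):
    pts=np.array(sel);A=np.polyfit(pts[:,1-ax],pts[:,ax],1)
    r=pts[:,ax]-np.polyval(A,pts[:,1-ax]);g=abs(r)<1.5;A=np.polyfit(pts[g][:,1-ax],pts[g][:,ax],1);return A,g.sum()
print("near edge x(y)",edge([q[u==c][v[u==c].argmin()] for c in range(280,595)],0))
print("-y edge y(x)",edge([q[v==r][u[v==r].argmin()] for r in range(160,300)],1))
print("+y edge y(x)",edge([q[v==r][u[v==r].argmax()] for r in range(160,235)],1))
print("rail side x(y)",edge([q[u==c][v[u==c].argmax()] for c in list(range(390,540))],0))
E
```

```text
spacer top z 0.027238368411301114 plate z 0.009034081833853394
[array([ 0.5755, -0.0623,  0.1286]), np.float64(335.0955), np.float64(2808.0)]
[array([ 0.574 , -0.0624,  0.1391]), np.float64(235.3821), np.float64(2902.0)]
near edge x(y) (array([-5.05039954e-03,  4.79486861e+02]), np.int64(315))
-y edge y(x) (array([ 6.21768109e-03, -1.15365201e+02]), np.int64(140))
+y edge y(x) (array([5.70639355e-03, 1.43262456e+02]), np.int64(75))
rail side x(y) (array([-1.03501722e-02,  6.17480714e+02]), np.int64(150))
```

Call:
send_rows([
  [-1,0,30],
  [-1,0,65],
  [-1,0,100],
  [-1,0,125],
  [-1,0,130],
], roll=[0,0,0,0,0])

```text
clock: 2.23
position: [0.537, -0.0703, 0.0379]
ee_rot: [-0.003, 1.0, 0.0, -0.003]
ft_force: [-0.9, 1.2, -0.4]
grip_width: -0.005
```

Call:
send_rows([
  [0,0,8],
  [0,0,16],
  [0,0,22],
  [0,0,25],
  [0,0,25],
], roll=[0,0,0,0,0])

```text
clock: 2.65
position: [0.5403, -0.072, 0.0172]
ee_rot: [-0.002, 1.0, 0.0, 0.0]
ft_force: [-1.1, 0.3, -0.1]
grip_width: -0.001
```

```bash
python3 - <<'E'
from workcell import eyes
import cv2
p,d=eyes.camera("wrist");cv2.imwrite("pics/w2.png",p)
E
python3 go.py .592 -.072 .016 3.147
```

```text
t 2.7 pos [ 0.5405 -0.0721  0.0175] yaw -3.137 F [-0.7  0.1  0.1] -> off [-51.5  -0.2   1.6] roll -0.001
```

View pics/w2.png

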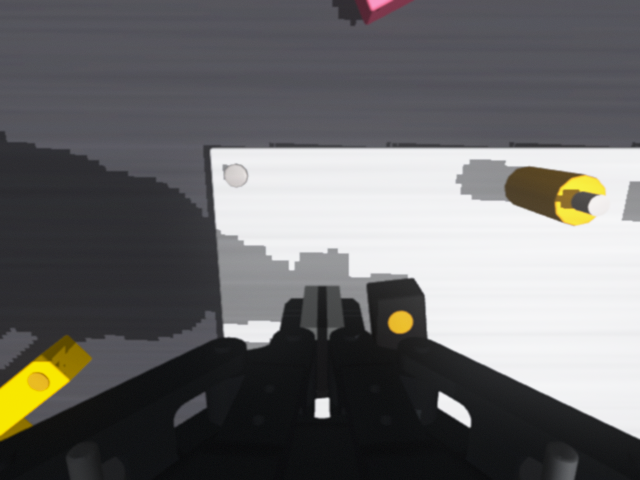

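The fingers are down in the notch and the foot is beside them at (398,320). Next I push across towards the rail.

Call:
send_rows([
  [-3,2,1],
  [-6,3,1],
  [-9,3,1],
  [-12,3,1],
  [-15,3,1],
], roll=[0,0,0,0,0])

```text
clock: 3.12
position: [0.5556, -0.069, 0.0162]
ee_rot: [-0.002, 1.0, 0.0, 0.0]
ft_force: [0.2, 0.5, 1.2]
grip_width: 0.003
```

Call:
send_rows([
  [-3,0,0],
  [-6,0,0],
  [-9,0,0],
  [-12,0,0],
  [-15,0,0],
], roll=[0,0,0,0,0])

```text
clock: 3.53
position: [0.5704, -0.069, 0.016]
ee_rot: [-0.002, 1.0, 0.0, -0.0]
ft_force: [-0.7, 0.8, 0.2]
grip_width: -0.001
```

```bash
python3 - <<'E'
from h import *
from workcell import eyes
p,d=eyes.camera("top");P=eyes.camera_params("top")
cv2.imwrite("pics/t3.png",cv2.resize(p[135:250,240:400],None,fx=5,fy=5,interpolation=2))
p,d=eyes.camera("scene");cv2.imwrite("pics/s3.png",cv2.resize(p[240:350,240:410],None,fx=4.5,fy=4.5,interpolation=2))
E
python3 go.py .592 -.069 .016 3.147
```

```text
t 3.63 pos [ 0.5707 -0.069   0.0161] yaw -3.137 F [-0.4 -1.1 -0.1] -> off [-21.3  -0.1   0.1] roll -0.001
```

View pics/s3.png

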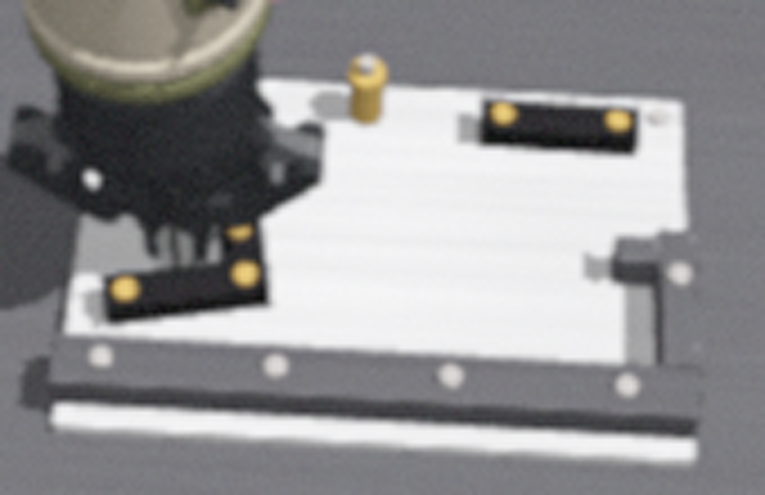

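The scene crop shows the spacer moving across, still tilted a little, with the fingers in the notch. I'll keep pushing.

Call:
send_rows([
  [-3,0,0],
  [-6,0,0],
  [-9,0,0],
  [-11,0,0],
  [-13,0,0],
], roll=[0,0,0,0,0])

```text
clock: 4.05
position: [0.5834, -0.0689, 0.016]
ee_rot: [-0.002, 1.0, 0.0, 0.0]
ft_force: [-0.4, 0.8, -0.6]
grip_width: -0.0
```

Call:
send_rows([
  [-2,0,0],
  [-4,0,0],
  [-5,0,0],
  [-6,0,0],
  [-7,0,0],
], roll=[0,0,0,0,0])

```text
clock: 4.47
position: [0.5902, -0.0689, 0.0161]
ee_rot: [-0.002, 1.0, 0.0, -0.0]
ft_force: [-0.7, 0.6, 0.4]
grip_width: -0.0
```

Call:
send_rows([
  [-1,0,0],
  [-2,0,0],
  [-3,0,0],
  [-3,0,0],
  [-3,0,0],
], roll=[0,0,0,0,0])

```text
clock: 4.88
position: [0.5918, -0.069, 0.0158]
ee_rot: [-0.002, 1.0, 0.0, -0.001]
ft_force: [-7.7, 0.6, 5.2]
grip_width: 0.001
```

```bash
python3 - <<'E'
from h import *
from workcell import eyes
p,d=eyes.camera("top")
p2,d=eyes.camera("scene")
a=cv2.resize(p[135:215,300:400],(600,480),interpolation=2)[:270];b=cv2.resize(p2[260:335,240:340],(600,450),interpolation=2)[:330]
cv2.imwrite("pics/t4.png",np.vstack([a,b]))
E
python3 go.py .592 -.069 .016 3.147
```

```text
t 4.98 pos [ 0.5918 -0.069   0.0158] yaw -3.138 F [-7.  -0.1  4.7] -> off [-0.2 -0.  -0.2] roll -0.001
```

View pics/t4.png

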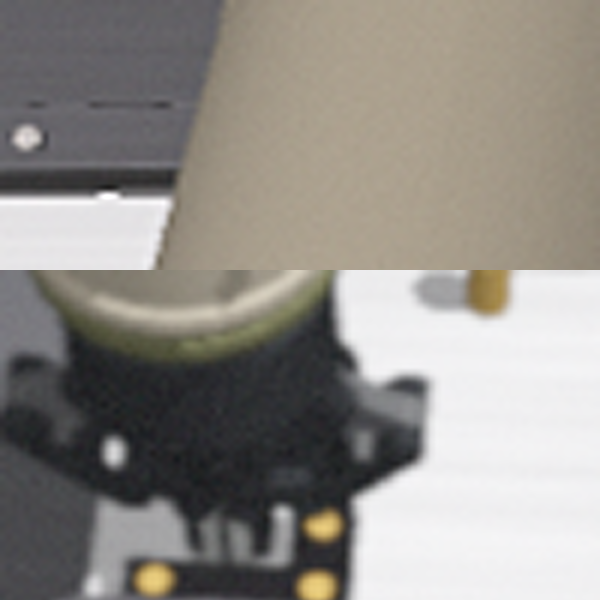

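The scene half shows the bar running parallel to and at the rail, with the fingers in the notch. The force is 7 N at the x I predicted for contact. Now I drag along +y while keeping it pinned.

Call:
send_rows([
  [0,2,0],
  [0,4,0],
  [0,7,0],
  [0,11,0],
  [0,15,0],
], roll=[0,0,0,0,0])

```text
clock: 5.4
position: [0.5918, -0.0554, 0.0156]
ee_rot: [-0.001, 1.0, -0.001, -0.001]
ft_force: [-4.0, -3.9, 0.8]
grip_width: 0.001
```

Call:
send_rows([
  [0,5,0],
  [0,10,0],
  [0,15,0],
  [0,20,0],
  [0,25,0],
], roll=[0,0,0,0,0])

```text
clock: 5.82
position: [0.5916, -0.0302, 0.0156]
ee_rot: [-0.001, 1.0, -0.001, -0.001]
ft_force: [-5.0, -3.6, 1.4]
grip_width: -0.002
```

Call:
send_rows([
  [0,6,0],
  [0,12,0],
  [0,18,0],
  [0,24,0],
  [0,30,0],
], roll=[0,0,0,0,0])

```text
clock: 6.23
position: [0.5915, -0.0, 0.0155]
ee_rot: [-0.002, 1.0, -0.001, -0.001]
ft_force: [-4.6, -3.7, 0.4]
grip_width: -0.004
```

Call:
send_rows([
  [0,6,0],
  [0,12,0],
  [0,18,0],
  [0,24,0],
  [0,30,0],
], roll=[0,0,0,0,0])

```text
clock: 6.65
position: [0.5913, 0.0298, 0.0155]
ee_rot: [-0.001, 1.0, -0.001, -0.001]
ft_force: [-4.6, -4.5, 1.0]
grip_width: -0.001
```

Call:
send_rows([
  [0,6,0],
  [0,12,0],
  [0,18,0],
  [0,23,0],
  [0,27,0],
], roll=[0,0,0,0,0])

```text
clock: 7.07
position: [0.5912, 0.057, 0.0154]
ee_rot: [-0.002, 1.0, -0.001, -0.002]
ft_force: [-4.5, -3.8, 1.0]
grip_width: 0.002
```

```bash
python3 - <<'E'
from h import *
from workcell import eyes
p,d=eyes.camera("scene")
p2,d=eyes.camera("wrist")
cv2.imwrite("pics/s5.png",np.vstack([cv2.resize(p[250:340,300:410],(550,450),interpolation=2)[:,:],cv2.resize(p2[230:330,250:470],(550,140))]))
E
python3 go.py .5905 .0975 .016 3.147
```

```text
t 7.17 pos [0.5912 0.0579 0.0154] yaw -3.137 F [-5.1 -0.3 -0. ] -> off [ 0.6 39.6 -0.6] roll -0.001
```

View pics/s5.png

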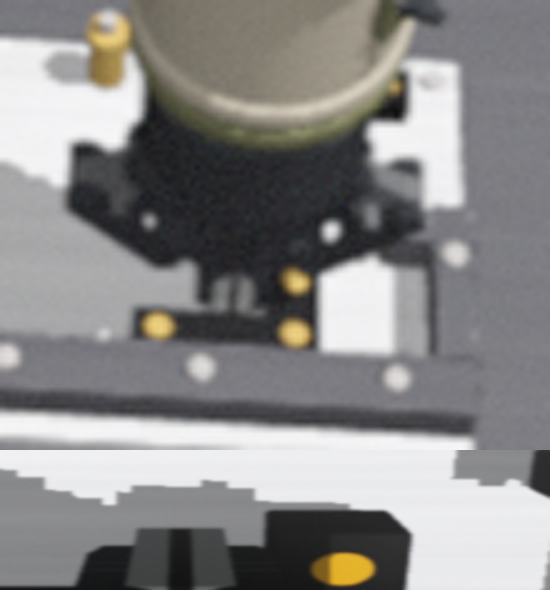

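The bar runs flat along the rail with its foot heading squarely into the pocket, about 40 mm to go. The guide block is clear of the foot.

Call:
send_rows([
  [0,4,0],
  [0,9,0],
  [0,14,0],
  [0,19,0],
  [0,24,0],
], roll=[0,0,0,0,0])

```text
clock: 7.58
position: [0.5911, 0.0806, 0.0154]
ee_rot: [-0.001, 1.0, -0.001, -0.002]
ft_force: [-4.8, -5.1, 1.4]
grip_width: 0.0
```

Call:
send_rows([
  [0,3,0],
  [0,6,0],
  [0,9,0],
  [0,11,0],
  [0,13,0],
], roll=[0,0,0,0,0])

```text
clock: 8.0
position: [0.5911, 0.0934, 0.0154]
ee_rot: [-0.001, 1.0, -0.001, -0.002]
ft_force: [-5.9, -4.3, 1.7]
grip_width: -0.001
```

Call:
send_rows([
  [0,1,0],
  [0,2,0],
  [0,3,0],
  [0,4,0],
  [0,4,0],
], roll=[0,0,0,0,0])

```text
clock: 8.42
position: [0.591, 0.0975, 0.0154]
ee_rot: [-0.002, 1.0, -0.001, -0.002]
ft_force: [-5.6, -4.2, 1.7]
grip_width: 0.003
```

Call:
send_rows([
  [0,1,0],
  [0,2,0],
  [0,2.5,0],
  [0,2.5,0],
  [0,2.5,0],
], roll=[0,0,0,0,0])

```text
clock: 8.83
position: [0.591, 0.0976, 0.0154]
ee_rot: [-0.001, 1.0, -0.002, -0.002]
ft_force: [-6.2, -10.5, 3.0]
grip_width: 0.002
```

The fingers stopped on the end stop at the predicted y (0.0976). I'll do one firm seating press, then pull away diagonally and lift.

Call:
send_rows([
  [-0.5,1,0],
  [-1,1,0],
  [-1,1,0],
  [-1,1,0],
  [-1,1,0],
], roll=[0,0,0,0,0])

```text
clock: 9.25
position: [0.591, 0.0977, 0.0154]
ee_rot: [-0.0, 1.0, -0.002, -0.003]
ft_force: [-11.6, -13.6, 8.8]
grip_width: 0.003
```

Call:
send_rows([
  [1,-2,0],
  [3,-5,0],
  [5,-8,0],
  [8,-11,0],
  [8,-11,0],
], roll=[0,0,0,0,0])

```text
clock: 9.67
position: [0.5852, 0.091, 0.0162]
ee_rot: [-0.002, 1.0, 0.0, 0.0]
ft_force: [-0.7, 0.7, -0.3]
grip_width: 0.001
```

Call:
send_rows([
  [0,0,-10],
  [0,0,-30],
  [0,0,-60],
  [0,0,-95],
  [0,0,-130],
], roll=[0,0,0,0,0])

```text
clock: 10.08
position: [0.5852, 0.0917, 0.1482]
ee_rot: [-0.002, 1.0, 0.0, -0.0]
ft_force: [0.9, 0.2, 0.0]
grip_width: -0.001
```

Call:
send_rows([
  [0,0,-30],
  [0,0,-40],
  [0,0,-40],
  [0,0,-40],
  [0,0,-40],
], roll=[0,0,0,0,0])

```text
clock: 10.5
position: [0.5848, 0.0917, 0.1849]
ee_rot: [-0.002, 1.0, -0.0, -0.001]
ft_force: [0.8, 0.5, -0.8]
grip_width: -0.003
```

```bash
python3 - <<'E'
from h import *
from workcell import eyes,monitor
P=eyes.camera_params("wrist");p,d=eyes.camera("wrist")
np.savez("w6.npz",p=p,d=d,R=P["R"],t=P["t"],f=240/np.tan(np.radians(P["fovy"])/2),c=[P["cx"],P["cy"]])
s,_=eyes.camera("scene");cv2.imwrite("pics/e6.png",np.vstack([cv2.resize(p[120:360],(640,240)),cv2.resize(s[250:340,300:410],(420,343),interpolation=2)[:, :][:, :420] if 0 else cv2.copyMakeBorder(cv2.resize(s[250:340,300:410],(420,344),interpolation=2),0,0,0,220,0)]))
print(monitor.get_obs()["position"])
E
```

```text
[0.58470258 0.09151871 0.18458925]
```

View pics/e6.png

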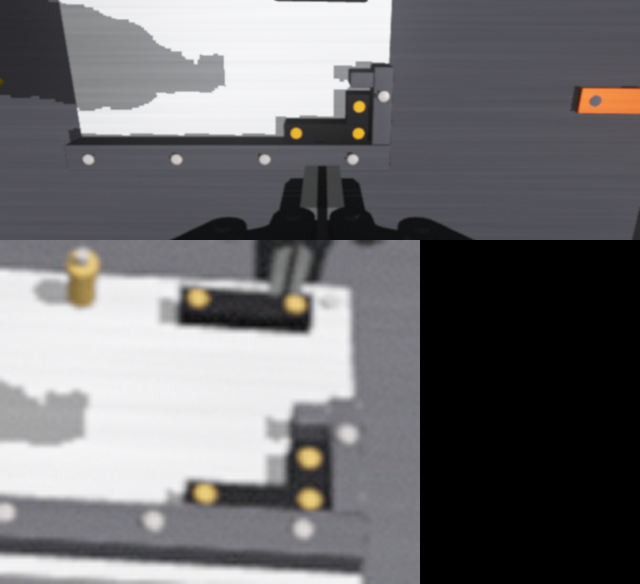

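Both views show the spacer seated in the pocket, and the bystanders have not moved. One last zoom to check for gaps.

Call:
send_rows([
  [30,-20,-10],
  [60,-40,-20],
  [90,-60,-30],
  [120,-80,-40],
  [120,-80,-40],
], roll=[0,0,0,0,0])

```text
clock: 11.02
position: [0.4625, 0.007, 0.2272]
ee_rot: [0.0, 1.0, 0.001, 0.0]
ft_force: [1.3, -1.2, -0.7]
grip_width: 0.0
```

```bash
python3 - <<'E'
from h import *
from workcell import eyes,monitor
P=eyes.camera_params("wrist");p,d=eyes.camera("wrist");q,d2=eyes.camera("top")
Z=dict(p=p,d=d,R=P["R"],t=P["t"],f=240/np.tan(np.radians(P["fovy"])/2),c=[P["cx"],P["cy"]])
c=proj(Z,np.array([[.595,.10,.02]]))[0].astype(int);print(c)
x,y=np.clip(c-[50,40],0,[540,400])
cv2.imwrite("pics/e7.png",np.hstack([cv2.resize(p[y:y+80,x:x+100],(500,400),interpolation=2),cv2.resize(q[150:210,250:295],(300,400),interpolation=2)]))
E
```

```text
[413 340]
```

View pics/e7.png

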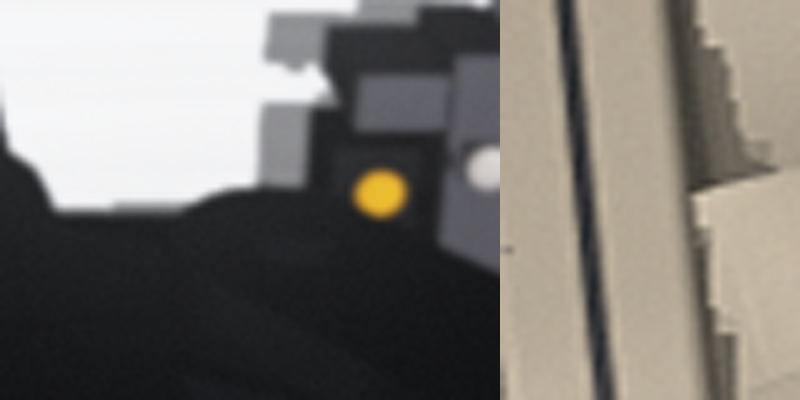

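The arm hides the spacer in these two views. I'll check numerically from the earlier wrist image instead, locating the spacer by its brass screws.

```bash
python3 - <<'E'
from h import *
def scr(n):
    Z=dict(np.load(n));h=cv2.cvtColor(Z["p"],cv2.COLOR_BGR2HSV)
    m=((h[...,1]>120)&(h[...,2]>120)).astype(np.uint8);k,lab,st,_=cv2.connectedComponentsWithStats(m)
    return [(plane_pts(Z,lab==i,.028).mean(0)*1000) for i in range(1,k) if 50<st[i,4]<400]
def three(s,x0,x1,y0,y1): return np.array([q for q in s if x0<q[0]<x1 and y0<q[1]<y1])
a=three(scr("w1.npz"),520,600,-110,-20);b=three(scr("w6.npz"),560,625,40,140);print(a,b)
def pose(s):  # trail, lead-bar, foot
    t=s[s[:,1].argmin()];r=sorted([q for q in s if q is not t and not np.allclose(q,t)],key=lambda q:-q[0]);l=r[0];v=l-t;return t,l,np.arctan2(-v[0],v[1])
for s in(a,b):
    t,l,y=pose(s);print("yaw",y.round(4),"len",np.linalg.norm(l-t).round(1))
ta,la,ya=pose(a);tb,lb,yb=pose(b)
c,s=np.cos(.137),np.sin(.137);loc=np.array([[c,s],[-s,c]])@(la-[574,-62.4]);print("local lead screw",loc)
c,s=np.cos(yb),np.sin(yb);print("corner now",lb+np.array([[c,-s],[s,c]])@(np.array([0,35])-loc),"expect ~ [618.8,132.2]")
E
```

```text
[[541.49597595 -41.33060196]
 [563.30396678 -38.4331739 ]
 [569.7585564  -87.93071621]] [[588.5446602  122.5288191 ]
 [610.59983624  72.68831949]
 [610.46133557 122.60269829]]
yaw 0.1297 len 49.9
yaw 0.0028 len 49.9
local lead screw [-7.32261958 25.20303797]
corner now [617.7567428  132.41994108] expect ~ [618.8,132.2]
```

```bash
python3 -c "
from workcell import manip;print(manip.hand_in())"
```

```text
the job is handed in; nothing more can be done
None
```

I pushed the spacer across the jig with shut fingertips until its back lay flat on the rail. Then, keeping it pinned, I dragged it along the rail into the corner pocket, backed the hand off and lifted clear. The job took about 11 s of the 38 s allowed, and I handed it in.

- **Contact:** The fingers stopped on the rail (x 0.592) and on the end stop (y 0.0976) where I had predicted. The pinning force was about 5 N during the drag and about 12–14 N at the final seating press. Wrist forces read about zero after the hand came away.
- **Position:** From the last clear wrist picture, the spacer's corner is at about (617.8, 132.4) mm. I expected (618.8, 132.2) mm, so the 1 mm difference is within the 2 mm calibration. It is turned 0.003 rad against about 0.0055 rad for the jig.
- **Not confirmed:** My final zoomed pictures were blocked by the arm. I did not see the contact lines up close, so "touching both" rests on the forces and the earlier picture.
- **Everything else:** The straight bar and standoff looked unmoved in the last clear views. I did not measure the other bystanders again, but the hand did not touch them.

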